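# Seat a keyed stub shaft in a sprung pulley hub and hold it home

### The arm

A 7-joint arm with a two-finger parallel gripper is mounted at the origin on a cart in front of the work surface, level with it; the furniture and walls round the work are solid. World frame = base frame: x ahead of the robot, y to its left, z up, the work surface at z = 0. Lengths are in m, angles in rad, forces in N, time in s.
With the tool pointing down it reaches from about 0.35 to 0.9 m from the base axis. Payload 7.2 kg.
Tool frame: the origin (TCP) lies on the front face of the gripper's body, between the roots of the fingers; the fingertips stand 73 mm ahead of it and the grasp point (between the pads) lies 54 mm ahead of it; z points along the fingers, x is the direction in which the jaws open and shut, and the axes are right-handed (so a half turn about z gives the same grasp; the last joint's range is limited). The gripper opens to 85 mm and grips with 20 to 120 N. Pads are 22 mm wide; open, the fingers measure 114 mm over their backs; the gripper's body (76 mm by 85 mm) begins 54 mm behind the grasp point. The pads swing forward as they close: fully open they stand 13 mm farther back than shut.
Start: joints at [-1.343, 0.411, -0.013, 1.596, 0.006, 1.134, -0.082], TCP at [0.182, 0.598, 0.304] pointing down, gripper open.
Joint ranges: [-2.95, 2.95], [-0.29, 1.99], [-1.47, 1.44], [0.14, 2.54], [-1.03, 4.17], [0.13, 1.85], [-2.86, 2.86]. Speed limits (rad/s): [2.39, 2.39, 3.01, 3.01, 3.14, 3.14, 3.14].

### API

Orientations are given as a rotation vector (axis times angle).
In Python, from cell import get_obs, get_image, close_job, masks_of gives the robot as it stands.
- The arm moves only by the tool play_rows, never from a script. Its argument "commands" is a list of rows, each a list of 5 numbers: the finger opening in mm, from 0 to 85.4, then the shift along the world's x, y, z in mm, then the turn about the world's z in rad. A call has 1 to 20 rows; each row is the pose to reach, as a shift and turn from the pose commanded when the call began; what a row does not reach only later rows make up. A row lasts 1/8 s, in which the tool goes at most 62.5 mm and 10.7 degrees, less where a joint would pass 70% of its speed; a pose out of reach is approached as far as the arm can. A call with a gripper value outside its range is refused whole. The fingers move at their own pace and stop on an object; the grip force is fixed at half the most. Time passes only in rows, so rows that repeat a pose let the fingers close. It gives the time, the measured TCP pose, the force and the opening at its end, in the units of the state.
- get_obs(): the state, without advancing time (a new reading comes with each control period).
- get_image(name): name is "scene" or "top" or "wrist"; returns a dict with "color" (480x640x3 uint8, blue, green, red), "mtx" (3x3 intrinsics, pixels), "extrinsics" (4x4, takes a point from world to camera coordinates); the wrist camera has in their place "mount" (4x4, takes a point from camera to tool coordinates, whose origin is the TCP and whose axes are the tool frame's). Camera axes: x right, y down, z forward; pixel columns grow to the right and rows downward; lengths in m; the calibration is good to about 2 mm. A picture is of the moment at which its call begins: read the wrist's pose just before it. There is no depth.
- close_job(): hands the job in, once; it reports no verdict.
Trained networks look in a picture, given as the dict that the camera call returned (one of the last four; its "shot" number tells which), for a name from the list of things; names that differ only in an ending like _2 or _b are one class to them, and where a whole thing is asked for, a point or a joint stands for the part that bears it (a point fixed in the world has none). Each returns a list of dicts, best first, with "conf" (0 to 1); they miss things now and then, are a little off and sometimes report something else, mostly with a low value. They report only what shows in the picture. A call takes as long as a camera call.
- masks_of(picture, query): "mask" (480x640 bool, what is visible of it) and "bbox" ([left, top, right, bottom] in pixels, round what is visible of it).
The state is a dict: "time": time; "joint_pos": joint angles; "dq": joint speeds; "joint_torque": joint torques, N m; "tool_pos": TCP position; "tool_rot": TCP orientation; "ft_force": force on the tool from outside, world axes, zero at the start; "wrist_torque": the same for the moment, N m; "opening": opening from 0.0 (shut) to 1.0 (fully open).
Only numpy, scipy, OpenCV 4.12 (cv2) and the standard library are available. Lean on these libraries where they do the work, as an engineer would, in place of code of your own. Each camera call takes 0.05 s, during which the arm holds its last target. There are 200 camera calls.

### The job

First oil the pulley's bore with a shot from the spray can: push its red nozzle cap all the way down and let it spring back up. Then lift the stub shaft out of the wooden block, lower it nose first into the bore of the pulley hub, turn it until its key slips into the keyway, and keep pushing against the sprung brass washer until the shaft's collar is fully home on the hub face. End the job holding it there, still gripping the shaft and pressing it home (the spring lifts it again if you let go), so that a workmate can tighten the grub screw; leave the piston, the gear and the ball bearing where they lie.

Things in the scene. Friction and masses are not known exactly. Their poses are not given: they have to be found in the camera images.
- spray_cap (a joint): travel of the nozzle cap in m: 0 up, 0.006 fully down (a hard stop); a spring lifts it, 2.5 N at the top of its travel and 5.5 N at the bottom. The can (silver with a dark teal band, 50 mm diameter) is fixed upright in a cup on the steel assembly plate.
- spray_cap_top (a point): centre of the flat top of the red nozzle cap (25 mm diameter, about 0.187 m above the bench when up). A thin spray tube runs 52 mm from the cap down towards the pulley; the can's axis is 150 mm from the pulley's axis.
- shaft_grip (a point): centre of the grip end of the steel stub shaft standing in the wooden block; z runs up. The end is 44 mm tall (22 mm up and down from here), 30 mm across, with two flats 22 mm apart facing +y and -y: grip across these. The round collar (60 mm wide, 8 mm thick) begins 22 mm below. The key is on the +x side; yellow paint lines on end and collar point to it. About 0.4 kg.
- shaft_seat (a point): centre of the underside of the shaft's collar, 30 mm below shaft_grip, same axes. Below it the shaft is 24 mm in diameter and 50 mm long, with a hemispherical nose. The key on +x is 8 mm wide, 16 mm from the axis at its outside, round-ended, and reaches from 14 to 34 mm below this point.
- hub_face (a point): centre of the pulley hub's top face, 68 mm above the bench (hub 68 mm wide, rim 104 mm); z up. The shaft is home when shaft_seat is here. The bore below is 26 mm wide and over 50 mm deep; its keyway, 10 mm wide, is on the +x side, marked by yellow paint lines on hub and rim. A key out of line stops with the collar 24 mm above this face. Clamped fast: it cannot move or turn.
- thrust_washer (a joint): travel of the brass washer round the bore, m: 0 at rest, standing 6 mm proud of the hub face; 0.006 when the collar has pressed it flush (stop at 0.007). Its hole is 35 mm wide, so shaft and key pass. Its spring needs 9 N to start and 15 N at flush, more than the shaft's weight.
- assembly_plate: steel plate fixed on the bench, 120 (x) x 270 (y) x 12 mm, origin at the centre of its underside; it carries the can 90 mm to its +y and the pulley 60 mm to its -y. Two toe clamps beside the pulley, on the line through its axis along y, stand up to 58 mm above the bench.
- parts_block: wooden block fixed on the bench, 95 x 95 x 58 mm, origin at the centre of its underside; the shaft hangs by its collar in a 36 mm hole in its middle.
- piston: bare metal engine piston standing on its skirt, 66 mm across, 54 mm tall, origin at the centre of its underside; not to be moved.
- gear: steel spur gear lying flat, 68 mm across, 18 mm tall, origin at the centre of its underside; not to be moved.
- bearing: ball bearing lying flat, 47 mm across, 14 mm tall, origin at the centre of its underside; not to be moved.

How it is judged:
By the outcome, as a careful person would: the job done as asked, in the order asked, and still so for the second after the job is handed in, while the arm keeps its last pose, push and grip.
It also fails if it takes over 45 s, if anything falls off the work surface, if the arm or the gripper's body presses on something with over 40 N, if the wrist force passes 120 N, or if a joint passes its speed limit or range.

## Working session

There is one attempt and no reset: what is moved stays moved. The work goes in short steps, Python scripts to look and compute and a tool call to move; the robot and the scene stay as the last step left them, time stands still between calls to the robot, and variables do not carry over. Pictures are saved under pics/ and viewed, about 8 in all and at most 12, crops included, and the job is handed in when it is done.

Besides the shell and the picture viewer there is one more tool, called in YAML: its name, and indented under it one key for each argument. play_rows: Moves the arm, as the interface text tells. Its arguments: {"type":"object","properties":{"commands":{"type":"array"}},"required":["commands"]}

```bash
mkdir -p pics; ls; cat > h.py <<'E'
import numpy as np, cv2
from cell import *
def ray(im,px):
    K=im["mtx"];E=np.array(im["extrinsics"]);R,t=E[:3,:3],E[:3,3]
    d=R.T@np.linalg.inv(K)@np.array([px[0],px[1],1.]);return -R.T@t,d
def atz(im,px,z):
    o,d=ray(im,px);return o+d*(z-o[2])/d[2]
def proj(im,p):
    E=np.array(im["extrinsics"]);c=E[:3,:3]@np.array(p)+E[:3,3];q=np.array(im["mtx"])@c;return q[:2]/q[2]
E
python3 - <<'E'
from h import *
o=get_obs();print(o)
for n in("scene","top"):
    im=get_image(n);cv2.imwrite(f"pics/{n}0.png",im["color"]);print(n,np.linalg.inv(im["extrinsics"])[:3].round(3).tolist(),im["mtx"].tolist())
    for q in("spray_cap","shaft_grip","assembly_plate","parts_block","piston","gear","bearing","thrust_washer"):
        for m in masks_of(im,q)[:2]:
            ys,xs=np.nonzero(m["mask"]);print(q,round(m["conf"],2),np.array(m["bbox"]).tolist(),xs.mean().round(1),ys.mean().round(1))
E
```

```text
pics
{'time': 0.0, 'joint_pos': array([-1.34318097,  0.41190295, -0.01275669,  1.59706603,  0.00561551,
        1.1343113 , -0.08221128]), 'dq': array([-1.04778984e-03, -7.09180231e-04,  2.88229481e-04, -3.61876092e-04,
        2.28802947e-03,  2.50302256e-05, -2.79609147e-04]), 'joint_torque': array([ 2.08378544e-03, -6.00609398e+01,  6.83219153e-01, -2.99416602e+01,
        1.38493191e-02,  1.07360943e-02,  1.15954742e-05]), 'tool_pos': array([0.1820979 , 0.59747297, 0.30304185]), 'tool_rot': array([ 2.52363930e+00,  1.86925371e+00, -1.97306293e-03]), 'ft_force': array([-0.39662742,  0.19311802,  0.11730514]), 'wrist_torque': array([-0.02869997,  0.01276039,  0.02941471]), 'opening': 0.9965836124340878}
scene [[0.839, -0.338, 0.427, -0.006], [-0.544, -0.543, 0.639, -0.81], [0.016, -0.769, -0.639, 0.849]] [[541.6989049352956, 0.0, 317.1551944546628], [0.0, 541.6989049352956, 232.95664566329486], [0.0, 0.0, 1.0]]
spray_cap 0.46 [245.8, 155.7, 254.2, 166.6] 249.9 160.6
assembly_plate 0.65 [226.7, 154.4, 322.3, 282.8] 264.6 224.8
parts_block 0.61 [298.4, 199.6, 320.5, 217.0] 308.1 208.
[... 341 characters left out ...]
], [-0.029, -0.18, -0.983, 1.054]] [[478.8559443795557, 0.0, 317.39609252339966], [0.0, 478.8559443795557, 242.546853930665], [0.0, 0.0, 1.0]]
spray_cap 0.77 [174.2, 262.1, 193.6, 280.4] 182.2 269.8
shaft_grip 0.8 [407.1, 253.9, 438.7, 282.7] 421.9 268.2
shaft_grip 0.71 [248.8, 251.6, 296.3, 301.1] 271.7 275.9
assembly_plate 0.91 [176.4, 250.8, 310.3, 307.2] 235.9 278.7
piston 0.96 [435.9, 182.9, 470.6, 215.5] 453.7 199.0
gear 0.88 [206.5, 206.1, 236.4, 235.0] 222.1 218.9
gear 0.71 [437.6, 182.8, 472.7, 215.0] 453.6 198.7
bearing 0.87 [345.9, 299.5, 373.6, 323.1] 357.0 310.5
thrust_washer 0.57 [257.7, 259.7, 281.9, 283.8] 269.7 273.4
thrust_washer 0.4 [209.4, 203.4, 237.3, 230.8] 222.4 218.5
```

```bash
python3 - <<'E'
import cv2,numpy as np
t=cv2.imread("pics/top0.png")[170:340,150:490]
t=cv2.resize(t,(800,400),interpolation=cv2.INTER_CUBIC)
cv2.imwrite("pics/v1.png",t)
E
python3 - <<'E'
from h import *
im=get_image("top")
for n,p,z in[("cap",(182.2,269.8),.187),("grip",(421.9,268.2),.085),("washer",(269.7,273.4),.074),("piston",(453.7,199),.054),("gear",(222,219),.018),("bearing",(357,310.5),.014),("plate",(235.9,278.7),.012)]: print(n,atz(im,p,z).round(4))
E
```

```text
cap [0.4501 0.1594 0.187 ]
grip [ 0.4533 -0.2981  0.085 ]
washer [0.4527 0.0125 0.074 ]
piston [ 0.6043 -0.3813  0.054 ]
gear [0.5846 0.1256 0.018 ]
bearing [ 0.3746 -0.1675  0.014 ]
plate [0.4506 0.0948 0.012 ]
```

View pics/v1.png

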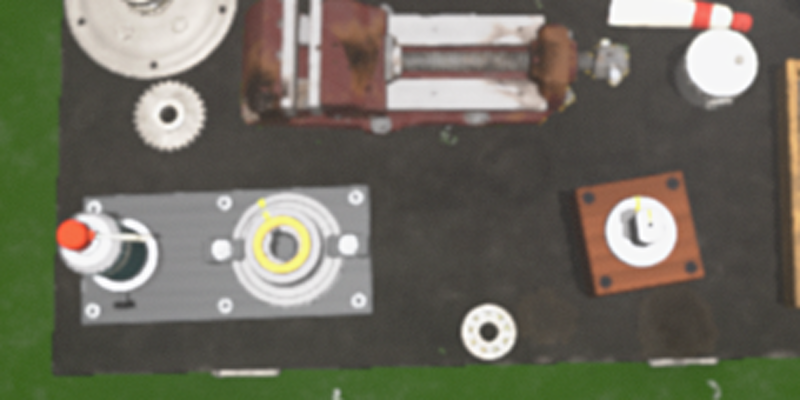

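View pics/scene0.png

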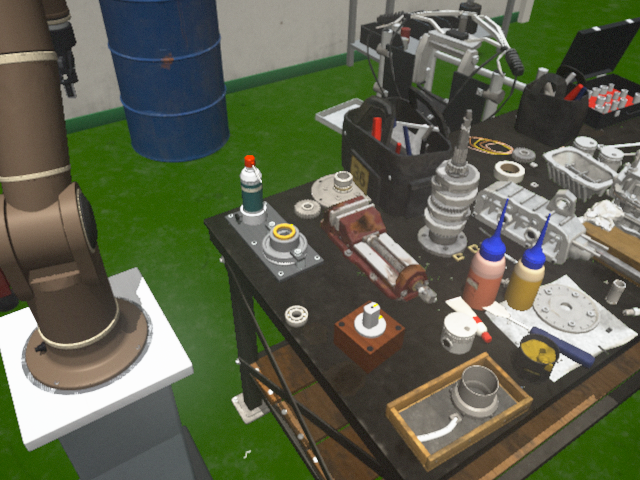

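The top view shows the can at the left, with the cap at (75,235). The pulley is at (282,245), with its key mark up and to the left. The shaft block is at (638,230), with its key mark pointing up. I'm moving to a hover between the can and the pulley for a closer look.

play_rows:
  commands:
    - [0,25,-45,20,0]
    - [0,50,-90,45,0.05]
    - [0,75,-135,75,0.1]
    - [0,100,-180,97,0.15]
    - [0,125,-230,97,0.2]
    - [0,150,-280,97,0.25]
    - [0,175,-330,97,0.29]
    - [0,200,-380,97,0.29]
    - [0,225,-430,97,0.29]
    - [0,250,-475,97,0.29]
    - [0,268,-507,97,0.29]
    - [0,268,-507,97,0.29]
    - [0,268,-507,97,0.29]

```text
time: 2.58
tool_pos: [0.4499, 0.0916, 0.4009]
tool_rot: [-2.227, -2.215, -0.0]
ft_force: [0.7, 0.1, -0.3]
opening: -0.002
```

```bash
cat >> h.py <<'E'
from scipy.spatial.transform import Rotation as Rn
def wrist():
    o=get_obs();im=get_image("wrist")
    T=np.eye(4);T[:3,:3]=Rn.from_rotvec(o["tool_rot"]).as_matrix();T[:3,3]=o["tool_pos"]
    im["extrinsics"]=np.linalg.inv(T@np.array(im["mount"]));return o,im
def show(o): 
    R=Rn.from_rotvec(o["tool_rot"]).as_matrix()
    print("t",round(o["time"],2),"pos",o["tool_pos"].round(4),"xdir deg",np.degrees(np.arctan2(R[1,0],R[0,0])).round(2),"tilt",R[:,2].round(3),"F",o["ft_force"].round(1),"M",o["wrist_torque"].round(2),"open",round(o["opening"],3),"q",o["joint_pos"].round(2))
E
python3 - <<'E'
from h import *
o,im=wrist();show(o);cv2.imwrite("pics/w1.png",im["color"]);print(np.array(im["mount"]).round(3).tolist())
for q in("spray_cap","thrust_washer","assembly_plate"):
    for m in masks_of(im,q)[:2]:
        ys,xs=np.nonzero(m["mask"]);c=(xs.mean(),ys.mean());print(q,round(m["conf"],2),np.round(m["bbox"]),np.round(c,1),atz(im,c,{"spray_cap":.187,"thrust_washer":.074}.get(q,.012)).round(4))
E
```

```text
t 2.58 pos [0.4499 0.0916 0.4009] xdir deg 89.7 tilt [-0.  0. -1.] F [ 0.7  0.1 -0.3] M [0.03 0.   0.06] open -0.002 q [-0.68  0.03  0.39  1.85 -0.01  1.26  1.28]
[[1.0, -0.0, -0.001, -0.001], [0.0, 0.945, 0.326, -0.085], [0.001, -0.326, 0.945, -0.07], [0.0, 0.0, 0.0, 1.0]]
spray_cap 0.86 [342. 210. 431. 243.] [405.6 226.4] [0.4473 0.156  0.187 ]
thrust_washer 0.91 [218. 178. 268. 222.] [244.8 201.4] [0.4522 0.0139 0.074 ]
assembly_plate 0.65 [186. 132. 429. 244.] [328.3 186.2] [0.4481 0.1015 0.012 ]
```

View pics/w1.png

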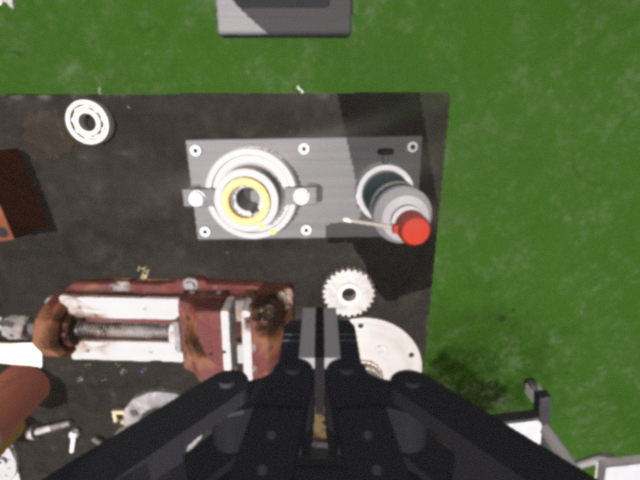

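The cap is the red disc at about (415,227), with its tube running left to (345,221). The washer is at (245,201), and the yellow key line runs to (272,231). I'll measure the cap and keyway by colour.

```bash
python3 - <<'E'
from h import *
o,im=wrist();c=im["color"];hsv=cv2.cvtColor(c,cv2.COLOR_BGR2HSV)
red=((hsv[...,0]<8)|(hsv[...,0]>172))&(hsv[...,1]>180)&(hsv[...,2]>110)
red[:180]=0;red[280:]=0;red[:,:330]=0
ys,xs=np.nonzero(red);(cx,cy),r=cv2.minEnclosingCircle(np.c_[xs,ys].astype(np.float32));print("red",xs.mean(),ys.mean(),cx,cy,r,len(xs),atz(im,(cx,cy),.187),atz(im,(xs.mean(),ys.mean()),.187))
# expected top radius px
print([proj(im,(.45+dx,.159+dy,.187)).round(1) for dx,dy in((0,0),(.0125,0),(0,.0125))])
yl=((hsv[...,0]>20)&(hsv[...,0]<35)&(hsv[...,1]>90)&(hsv[...,2]>120)).astype(np.uint8);yl[:170]=0;yl[250:]=0;yl[:,:180]=0;yl[:,310:]=0
n,l,s,ce=cv2.connectedComponentsWithStats(yl)
for i in range(1,n):
    if s[i,4]>3: print(s[i],ce[i],atz(im,ce[i],.074).round(4),atz(im,ce[i],.068).round(4),atz(im,ce[i],.045).round(4))
cv2.imwrite("pics/v2.png",np.hstack([cv2.resize(c[150:260,180:310],(650,550),interpolation=cv2.INTER_CUBIC)]))
E
```

```text
red 414.6329479768786 236.17341040462426 412.125 232.0 16.156076431274414 346 [0.45161141 0.1615655  0.187     ] [0.45493862 0.16371855 0.187     ]
[array([408.9, 230. ]), array([407.7, 245.6]), array([425.4, 229.9])]
[241 178  28  30  59] [259.05084746 187.91525424] [0.4383 0.0296 0.074 ] [0.4394 0.0287 0.068 ] [0.4437 0.0251 0.045 ]
[226 185  32  35  87] [236.3908046  207.49425287] [0.4587 0.005  0.074 ] [0.4601 0.0037 0.068 ] [ 0.4655 -0.0013  0.045 ]
```

View pics/v2.png

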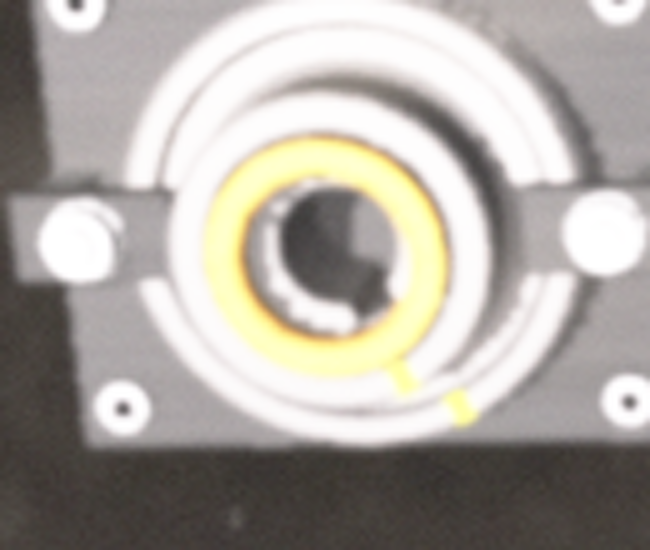

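play_rows:
  commands:
    - [0,0,50,-20,0]
    - [0,0,69,-65,0]
    - [0,0,69,-105,0]
    - [0,0,69,-128,0]
    - [0,0,69,-134,0]
    - [0,0,69,-138,0]
    - [0,0,69,-141,0]
    - [0,0,69,-143,0]
    - [0,0,69,-143,0]

```text
time: 3.95
tool_pos: [0.4506, 0.16, 0.2585]
tool_rot: [2.228, 2.215, 0.002]
ft_force: [-0.9, -0.2, 3.6]
opening: 0.004
```

```bash
python3 - <<'E'
from h import *
o,im=wrist();show(o);cv2.imwrite("pics/w3.png",im["color"])
b=(245.2,201.4)
E
python3 - <<'E'
from h import *
# keyway dir from earlier pose w1
T=np.eye(4);T[:3,:3]=Rn.from_rotvec([-2.227,-2.215,0]).as_matrix();T[:3,3]=[0.4499,0.0916,0.4009]
im=get_image("wrist");im["extrinsics"]=np.linalg.inv(T@np.array(im["mount"]))
h=atz(im,(246,200),.068);w=atz(im,(245.2,201.4),.074);l=atz(im,(260.6,225.6),.068)
for c in(h,w):
  d=l-c;print(c.round(4),np.degrees(np.arctan2(d[1],d[0])))
for z in(.03,.04,.045,.05):
  l2=atz(im,(272.2,231.4),z);d=l2-w;print(z,np.hypot(*d[:2]).round(4),np.degrees(np.arctan2(d[1],d[0])))
E
```

```text
t 3.95 pos [0.4506 0.16   0.2585] xdir deg 89.67 tilt [ 0.001  0.001 -1.   ] F [-0.9 -0.2  3.6] M [ 0.03  0.   -0.  ] open 0.004 q [-0.72  0.21  0.33  2.01 -0.08  0.93  1.21]
[0.452  0.0141 0.068 ] 26.25109811815395
[0.4521 0.0143 0.074 ] 26.019428388300263
0.03 0.0503 24.499035574184322
0.04 0.0481 27.36482530998937
0.045 0.0471 28.89386563827109
0.05 0.0461 30.48982970796635
```

play_rows:
  commands:
    - [0,0,0,-2,0]
    - [0,0,0,-4,0]
    - [0,0,0,-5,0]
    - [0,0,0,-6,0]
    - [0,0,0,-6,0]

```text
time: 4.68
tool_pos: [0.4506, 0.16, 0.2535]
tool_rot: [-2.228, -2.215, -0.003]
ft_force: [-4.0, -0.7, 20.8]
opening: 0.0
```

play_rows:
  commands:
    - [0,0,0,6,0]
    - [0,0,0,20,0]
    - [0,0,0,20,0]
    - [0,0,0,50,0]
    - [20,0,-50,60,0]
    - [85,0,-105,60,0]
    - [85,0,-160,60,0]
    - [85,0,-215,60,0]
    - [85,0,-270,60,0]
    - [85,0,-325,60,0]
    - [85,0,-380,60,0]
    - [85,0,-430,55,0]
    - [85,3,-458,48,0]
    - [85,3,-458,48,0]
    - [85,3,-458,48,0]

```text
time: 6.55
tool_pos: [0.453, -0.2972, 0.2994]
tool_rot: [-2.226, -2.214, 0.0]
ft_force: [-0.2, 0.8, -0.4]
opening: 0.996
```

```bash
python3 - <<'E'
from h import *
o,im=wrist();show(o);cv2.imwrite("pics/w4.png",im["color"])
for q in("shaft_grip",):
    for m in masks_of(im,q)[:2]:
        ys,xs=np.nonzero(m["mask"]);c=(xs.mean(),ys.mean());print(q,round(m["conf"],2),np.round(m["bbox"]),np.round(c,1),atz(im,c,.08).round(4))
print(proj(im,(.4533,-.298,.11)))
E
```

```text
t 6.55 pos [ 0.453  -0.2972  0.2994] xdir deg 89.69 tilt [-0.001  0.001 -1.   ] F [-0.2  0.8 -0.4] M [ 0.    0.01 -0.04] open 0.996 q [-0.04  0.31  0.67  1.84 -0.22  1.07  2.28]
shaft_grip 0.67 [278. 188. 352. 266.] [314.3 225.4] [ 0.4507 -0.3016  0.08  ]
[319.06881959 240.77784258]
```

View pics/w4.png

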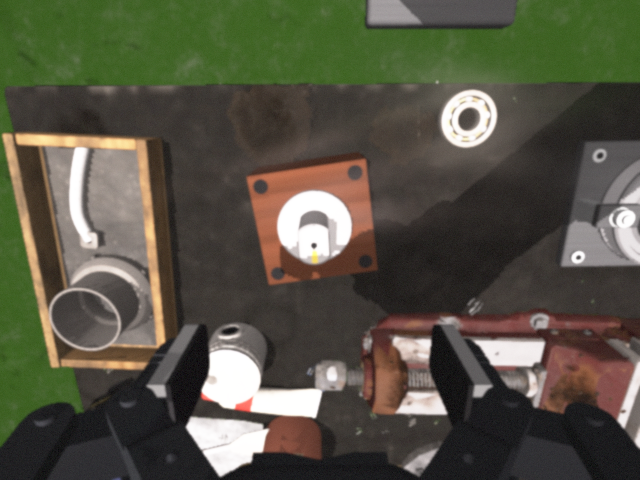

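The shaft end's centre dot is at about (314,245), with its paint line pointing straight down the image (+x). I'll zoom in for the exact angle.

```bash
python3 - <<'E'
from h import *
o,im=wrist();c=im["color"]
cv2.imwrite("pics/v4.png",cv2.resize(c[180:280,260:370],(770,700),interpolation=cv2.INTER_CUBIC)[:600*7//6][:, :][0:600] if 0 else cv2.resize(c[180:275,260:370],(660,570),interpolation=cv2.INTER_CUBIC))
hsv=cv2.cvtColor(c,cv2.COLOR_BGR2HSV)
yl=((hsv[...,0]>20)&(hsv[...,0]<35)&(hsv[...,1]>80)&(hsv[...,2]>120)).astype(np.uint8);yl[:190]=0;yl[275:]=0;yl[:,:270]=0;yl[:,355:]=0
n,l,s,ce=cv2.connectedComponentsWithStats(yl)
for i in range(1,n): print(s[i],ce[i])
E
```

```text
[311 250   6  12  58] [313.46551724 256.22413793]
```

View pics/v4.png

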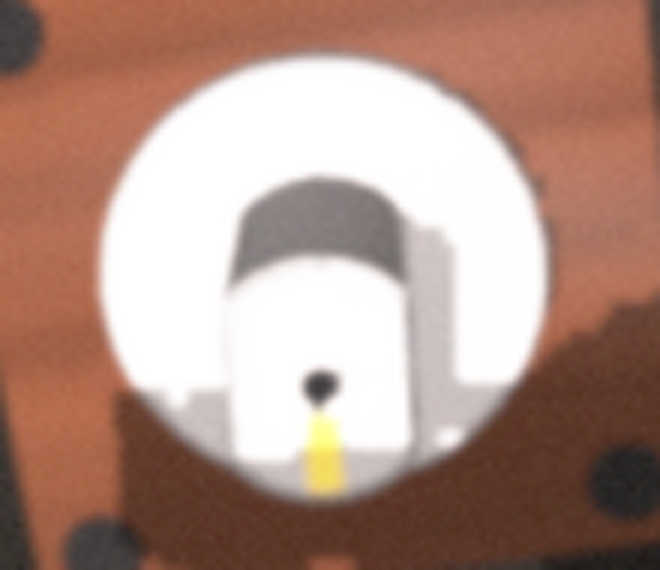

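```bash
python3 - <<'E'
from h import *
o,im=wrist()
f=lambda x,y,z=.11:atz(im,(x/6+260,y/6+180),z)
c=f(320,386);cc=f(324,280,.066);print("end",c,"collar",cc)
for a,b in(((230,290),(238,460)),((405,280),(412,455)),((320,386),(326,470))):
    d=f(*b)-f(*a);print(d.round(4),np.degrees(np.arctan2(d[1],d[0])))
print(f(234,375),f(409,375))
E
```

```text
end [ 0.45686445 -0.30175785  0.11      ] collar [ 0.45667906 -0.30183189  0.066     ]
[0.0209 0.0005 0.    ] 1.3441984116408283
[0.0215 0.0009 0.    ] 2.3533295295582586
[0.0105 0.0006 0.    ] 3.3442443974176763
[ 0.45546308 -0.31179718  0.11      ] [ 0.45555264 -0.29134281  0.11      ]
```

play_rows:
  commands:
    - [85,4,-4.5,-40,0.04]
    - [85,4,-4.5,-90,0.04]
    - [85,4,-4.5,-130,0.04]
    - [85,4,-4.5,-155,0.04]
    - [85,4,-4.5,-155,0.04]
    - [40,4,-4.5,-155,0.04]
    - [15,4,-4.5,-155,0.04]
    - [15,4,-4.5,-155,0.04]
    - [15,4,-4.5,-155,0.04]
    - [15,4,-4.5,-155,0.04]
    - [15,4,-4.5,-155,0.04]
    - [15,4,-4.5,-155,0.04]

```text
time: 8.25
tool_pos: [0.4577, -0.3025, 0.1458]
tool_rot: [2.182, 2.259, 0.002]
ft_force: [-1.7, 2.2, 7.0]
opening: 0.254
```

```bash
python3 - <<'E'
from h import *
show(get_obs())
E
```

```text
t 8.25 pos [ 0.4577 -0.3025  0.1458] xdir deg 91.98 tilt [ 0.001  0.    -1.   ] F [-1.7  2.2  7. ] M [0.36 0.1  0.02] open 0.254 q [ 0.08  0.52  0.56  1.96 -0.39  0.76  2.47]
```

play_rows:
  commands:
    - [15,4,0,3,0]
    - [15,0,0,20,0]
    - [15,0,0,50,0]
    - [15,0,0,80,0]
    - [15,0,0,105,0]
    - [15,0,0,105,0]

```text
time: 9.0
tool_pos: [0.4578, -0.3034, 0.2523]
tool_rot: [2.181, 2.256, 0.003]
ft_force: [-0.5, 0.3, -4.0]
opening: 0.252
```

```bash
python3 - <<'E'
from h import *
o,im=wrist();show(o);cv2.imwrite("pics/w5.png",im["color"])
E
```

```text
t 9.0 pos [ 0.4578 -0.3034  0.2523] xdir deg 91.94 tilt [ 0.004 -0.001 -1.   ] F [-0.5  0.3 -4. ] M [ 0.08 -0.06 -0.02] open 0.252 q [-0.    0.38  0.65  1.88 -0.27  0.97  2.37]
```

View pics/w5.png

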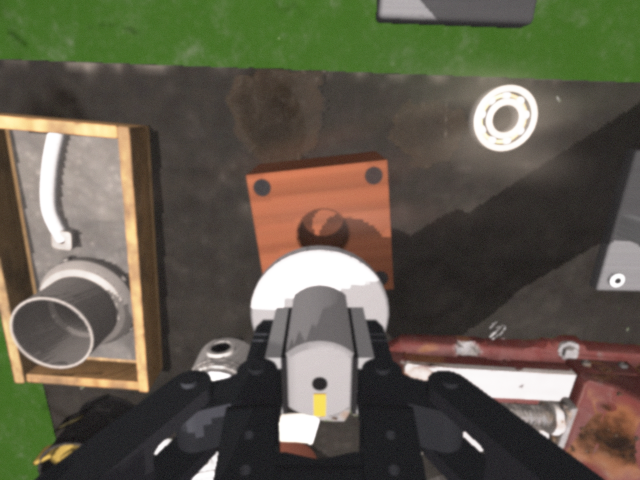

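The shaft is held. Its end dot is at (320,384), with the line pointing straight down, and the hole in the block at (323,232) is empty. I'll compute the shaft's axis in the tool frame.

```bash
python3 - <<'E'
from h import *
o,im=wrist();M=np.array(im["mount"]);K=im["mtx"]
def t(px,z):
    d=M[:3,:3]@np.linalg.inv(K)@[px[0],px[1],1];o_=M[:3,3];return o_+d*(z-o_[2])/d[2]
for z in(.03,.034,.036): print("dot",z,t((320,384),z).round(4))
print("line",t((320,405),.034).round(4))
# collar: mask white ellipse edges: left 250, right 390 at row ~310, top row 246
for z in(.078,.080): print("collar",z,t((250,308),z).round(4),t((390,308),z).round(4),t((320,246),z).round(4))
E
```

```text
dot 0.03 [-0.0005 -0.0054  0.03  ]
dot 0.034 [-0.0005 -0.0022  0.034 ]
dot 0.036 [-0.0005 -0.0006  0.036 ]
line [-0.0005  0.0061  0.034 ]
collar 0.078 [-0.0301 -0.0061  0.078 ] [ 0.0292 -0.0061  0.078 ] [-0.0005 -0.0339  0.078 ]
collar 0.08 [-0.0305 -0.0051  0.08  ] [ 0.0296 -0.005   0.08  ] [-0.0005 -0.0332  0.08  ]
```

play_rows:
  commands:
    - [15,0,40,20,0]
    - [15,0,95,40,0]
    - [15,0,150,50,0.1]
    - [15,0,205,50,0.2]
    - [15,-4,255,50,0.3]
    - [15,-4,295,50,0.4]
    - [15,-4,318,50,0.43]
    - [15,-4,318,50,0.43]
    - [15,-4,318,50,0.43]

```text
time: 10.22
tool_pos: [0.4531, 0.0141, 0.2995]
tool_rot: [-1.654, -2.671, 0.002]
ft_force: [-0.1, 0.6, -3.5]
opening: 0.248
```

```bash
python3 - <<'E'
from h import *
o,im=wrist();show(o);cv2.imwrite("pics/w6.png",im["color"])
p=proj(im,(.4521,.0142,.07));print(p,proj(im,(.4521,.0142,.074)))
for m in masks_of(im,"thrust_washer")[:2]: 
    ys,xs=np.nonzero(m["mask"]);print(m["conf"],np.round(m["bbox"]),xs.mean(),ys.mean())
x,y=int(p[0]),int(p[1]);cv2.imwrite("pics/v6.png",cv2.resize(im["color"][y-80:y+170,x-100:x+100],(480,600),interpolation=cv2.INTER_CUBIC));print(x,y)
E
```

```text
t 10.22 pos [0.4531 0.0141 0.2995] xdir deg 116.46 tilt [-0.001 -0.001 -1.   ] F [-0.1  0.6 -3.5] M [-0.01 -0.02 -0.04] open 0.248 q [-0.56  0.11  0.46  2.02 -0.06  1.02  1.96]
[320.67081128 224.12221548] [320.68609564 225.49951976]
0.7 [289. 193. 352. 247.] 320.12143331121433 218.9688122096881
320 224
```

View pics/v6.png

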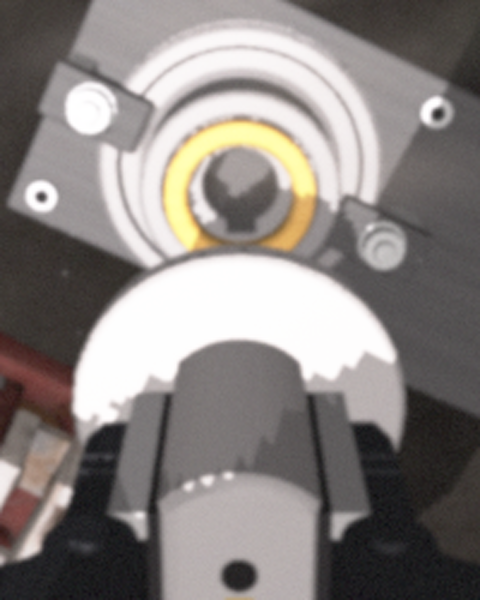

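The washer shows at crop (163–317, top 122) and the keyway notch at (240,222), straight down in the tool frame, so the key angle already looks aligned. Next I'll fit the washer circle.

```bash
python3 - <<'E'
from h import *
from scipy.optimize import least_squares
o,im=wrist();c=im["color"];hsv=cv2.cvtColor(c,cv2.COLOR_BGR2HSV)
a=np.linspace(0,2*np.pi,180)
def ext(p,z=.074):
    P=np.array([proj(im,(p[0]+p[2]*np.cos(t),p[1]+p[2]*np.sin(t),z)) for t in a]);return np.array([P[:,0].min(),P[:,0].max(),P[:,1].min()])
s=least_squares(lambda p:ext(p)-[287.9,352.1,194.8],[.4521,.0142,.024],x_scale=.01);print("washer",s.x.round(4),s.cost)
# hub: crop left 141,right 342?,top 90 z=.068
s2=least_squares(lambda p:ext(p,.068)-[220+141/2.4,220+342/2.4,144+88/2.4],[.4521,.0142,.034],x_scale=.01);print("hub",s2.x.round(4))
# collar in tool frame
M=np.array(im["mount"]);K=im["mtx"]
E=np.linalg.inv(M);tool={"extrinsics":E,"mtx":K}
def ext2(p):
    P=np.array([proj(tool,(p[0]+.03*np.cos(t),p[1]+.03*np.sin(t),p[2])) for t in a]);return np.array([P[:,0].min(),P[:,0].max(),P[:,1].min()])
s3=least_squares(lambda p:ext2(p)-[220+73/2.4,220+405/2.4,144+249/2.4],[0,0,.08],x_scale=.01);print("collar",s3.x.round(4))
R=Rn.from_rotvec(o["tool_rot"]).as_matrix()
for q in(s.x,s2.x):
  d=R.T@np.r_[q[:2]-o["tool_pos"][:2],0];print("hub in tool",d.round(4))
E
```

```text
washer [0.4533 0.0141 0.0252] 0.0
hub [0.4517 0.0138 0.0335]
collar [-0.0004 -0.0024  0.0811]
hub in tool [ 0.      0.0002 -0.    ]
hub in tool [ 0.0005 -0.0014  0.    ]
```

play_rows:
  commands:
    - [15,1,1,-40,0]
    - [15,1,1,-80,0]
    - [15,1,1,-90,0]
    - [15,1,1,-96,0]
    - [15,1,1,-102,0]
    - [15,1,1,-107,0]
    - [15,1,1,-110,0]
    - [15,1,1,-110,0]

```text
time: 11.38
tool_pos: [0.4542, 0.0164, 0.1899]
tool_rot: [-1.651, -2.673, -0.0]
ft_force: [0.3, -0.0, -3.5]
opening: 0.249
```

```bash
python3 - <<'E'
from h import *
show(get_obs())
E
```

```text
t 11.38 pos [0.4542 0.0164 0.1899] xdir deg 116.6 tilt [ 0.  0. -1.] F [ 0.3 -0.  -3.5] M [ 0.03  0.   -0.01] open 0.249 q [-0.51  0.28  0.43  2.14 -0.17  0.75  2.07]
```

play_rows:
  commands:
    - [15,0,0,-4,0]
    - [15,0,0,-8,0]
    - [15,0,0,-10,0]
    - [15,0,0,-12,0]
    - [15,0,0,-13,0]
    - [15,0,0,-13,0]

```text
time: 12.12
tool_pos: [0.4542, 0.0162, 0.1768]
tool_rot: [1.651, 2.673, -0.0]
ft_force: [0.3, -2.1, -4.6]
opening: 0.248
```

```bash
python3 - <<'E'
from h import *
show(get_obs())
E
```

```text
t 12.12 pos [0.4542 0.0162 0.1768] xdir deg 116.59 tilt [ 0. -0. -1.] F [ 0.3 -2.1 -4.6] M [-0.7  -0.23  0.07] open 0.248 q [-0.5   0.31  0.43  2.15 -0.19  0.72  2.09]
```

play_rows:
  commands:
    - [15,0,-1,0,0]
    - [15,0,-1,-2,0]
    - [15,0,-1,-4,0]
    - [15,0,-1,-6,0]
    - [15,0,-1,-8,0]
    - [15,0,-1,-8,0]

```text
time: 12.88
tool_pos: [0.4541, 0.0154, 0.1687]
tool_rot: [-1.651, -2.673, 0.0]
ft_force: [-0.4, -0.4, -3.9]
opening: 0.249
```

```bash
python3 - <<'E'
from h import *
show(get_obs())
E
```

```text
t 12.88 pos [0.4541 0.0154 0.1687] xdir deg 116.6 tilt [-0. -0. -1.] F [-0.4 -0.4 -3.9] M [0.   0.   0.05] open 0.249 q [-0.49  0.32  0.42  2.16 -0.2   0.7   2.1 ]
```

The key is in the keyway. Now pressing against the washer.

play_rows:
  commands:
    - [15,0,0,-3,0]
    - [15,0,0,-6,0]
    - [15,0,0,-8,0]
    - [15,0,0,-10,0]
    - [15,0,0,-11,0]
    - [15,0,0,-12,0]
    - [15,0,0,-12,0]

```text
time: 13.75
tool_pos: [0.4542, 0.0153, 0.1575]
tool_rot: [-1.651, -2.672, -0.001]
ft_force: [-3.7, 0.3, 8.9]
opening: 0.25
```

```bash
python3 - <<'E'
from h import *
show(get_obs())
E
```

```text
t 13.75 pos [0.4542 0.0153 0.1575] xdir deg 116.59 tilt [-0.     0.001 -1.   ] F [-3.7  0.3  8.9] M [-0.1   0.93  0.01] open 0.25 q [-0.48  0.34  0.41  2.17 -0.22  0.67  2.11]
```

play_rows:
  commands:
    - [15,-0.7,0,-1,0]
    - [15,-0.7,0,-2,0]
    - [15,-0.7,0,-3,0]
    - [15,-0.7,0,-3.5,0]
    - [15,-0.7,0,-3.5,0]

```text
time: 14.38
tool_pos: [0.4541, 0.0152, 0.1556]
tool_rot: [1.651, 2.672, 0.004]
ft_force: [-9.4, -1.8, 32.9]
opening: 0.247
```

```bash
python3 - <<'E'
from h import *
show(get_obs())
E
```

```text
t 14.38 pos [0.4541 0.0152 0.1556] xdir deg 116.57 tilt [ 0.001  0.002 -1.   ] F [-9.4 -1.8 32.9] M [-0.32  2.1   0.04] open 0.247 q [-0.48  0.34  0.41  2.17 -0.22  0.67  2.12]
```

play_rows:
  commands:
    - [15,-0.7,0,0,0]
    - [15,-1.5,0,0,0]
    - [15,-1.5,0,0,0]
    - [15,-1.5,0,0,0]

```text
time: 14.88
tool_pos: [0.4539, 0.0153, 0.1556]
tool_rot: [1.65, 2.67, 0.006]
ft_force: [-4.6, -0.5, 24.8]
opening: 0.245
```

```bash
python3 - <<'E'
from h import *
o,im=wrist();show(o);cv2.imwrite("pics/w7.png",im["color"])
s=get_image("scene");cv2.imwrite("pics/s7.png",s["color"])
x,y=proj(s,(.453,.014,.075)).astype(int);a=cv2.resize(s["color"][y-45:y+45,x-45:x+45],(480,480),interpolation=cv2.INTER_CUBIC)
b=im["color"][100:480,160:480];cv2.imwrite("pics/v7.png",np.hstack([a[:380],b]))
E
```

```text
t 14.88 pos [0.4539 0.0153 0.1556] xdir deg 116.58 tilt [ 0.004  0.001 -1.   ] F [-4.6 -0.5 24.8] M [-0.23  1.06  0.01] open 0.245 q [-0.48  0.34  0.41  2.17 -0.22  0.66  2.12]
```

View pics/v7.png

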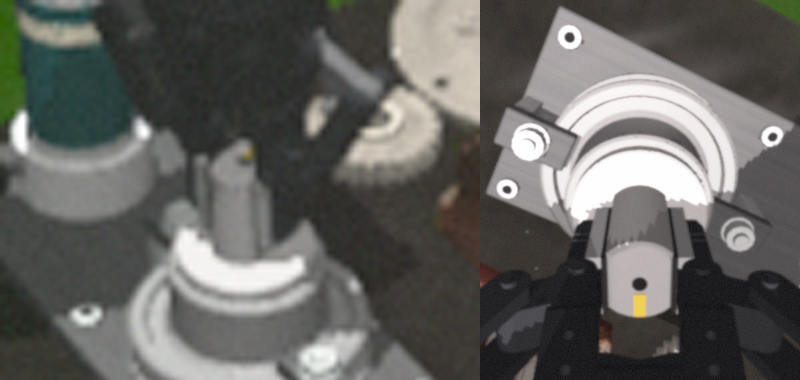

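play_rows:
  commands:
    - [15,0,0,0,0]
    - [15,0,0,0,0]
    - [15,0,0,0,0]
    - [15,0,0,0,0]
    - [15,0,0,0,0]
    - [15,0,0,0,0]
    - [15,0,0,0,0]
    - [15,0,0,0,0]

```text
time: 15.98
tool_pos: [0.4539, 0.0153, 0.1556]
tool_rot: [1.65, 2.67, 0.005]
ft_force: [-4.3, -1.3, 25.5]
opening: 0.252
```

```bash
python3 -c "
from cell import *
print(close_job())"
```

```text
the job is handed in; nothing more can be done
None
```

The job is done and handed in at about 16 s. The shaft is held home on the hub face, still gripped and pressed down.

- **Oiling:** I pressed the cap to its hard stop. The force rose to 21 N, well past the spring's 5.5 N. I then drew back clear of it. I did not take a picture to check that the cap sprang back up.
- **Fitting the shaft:** I lifted the shaft out of the block, turned it about 25° and lowered it into the bore. The key went into the keyway without catching.
- **Final hold:** The tool stayed at z = 0.1556 m through a 1 s hold, with about 25 N upward on the wrist. That height is within about 0.2 mm of the fully-home height I worked out from the block and the spring force. The push, roughly 29 N with the shaft's weight, is well above the 15 N the washer needs.
- **Last pictures:** The collar looked flush on the hub with no brass showing.
- **Other parts:** The gear still lay in place in the last picture, and the arm did not touch the piston or the bearing.
- **Residual load:** A sideways force of about 4 N and a moment of about 1 N m remained at the wrist. The fit may be slightly off-centre or tilted within the bore clearance.

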